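Clamp the extractor's hose stub

ROBOT

A 6-joint arm with a two-finger parallel gripper is mounted at the origin on the work surface. World frame = base frame: x ahead of the robot, y to its left, z up, the work surface at z = 0. Lengths are in m, angles in degrees, forces in N, time in s.
With the tool pointing down it reaches from about 0.375 to 0.9 m from the base axis. Payload 3.1 kg.
Tool frame: the origin (TCP) lies between the finger pads; the fingertips stand 11 mm ahead of it and the grasp point (between the pads) lies 8 mm behind it; x points along the fingers, y is the direction in which the jaws open and shut, and the axes are right-handed (so a half turn about x gives the same grasp; the last joint's range is limited). The gripper opens to 87 mm and grips with 3 to 60 N. Pads are 19 mm wide; open, the fingers measure 117 mm over their backs; the gripper's body (75 mm by 190 mm) begins 51 mm behind the grasp point.
Start: joints at [-10.227, 30.224, 82.088, -0, 67.689, -10.227], TCP at [0.625, 0, 0.234] pointing down, gripper open.
Joint ranges: [-176.69, 176.69], [-43.24, 126.21], [12.49, 139.97], [-82, 262], [0, 151.66], [-163.58, 163.58]. Speed limits (degrees/s): [159.86, 159.86, 180, 180, 180, 180].

INTERFACE

Orientations are given as a 3x3 rotation matrix whose columns are the frame's x, y, z axes.
In Python, from rig import bot gives the robot as it stands.
- The arm moves only by the shell command python3 -m inch 'ROWS' [OPENING]. ROWS is a JSON object of lists of equal length, an entry for each row: "dp": the shift along the tool's x, y, z in mm, a list of three; "yaw": the turn about the tool's x in degrees. In form: {"dp": [[tx, ty, tz], ...], "yaw": [yaw, ...]}. A call has 1 to 20 rows; each row shifts and turns the commanded pose from where the row before left it, along the tool's axes as they then stand; what a row does not reach is not made up. A row lasts 1/12 s, in which the tool goes at most 41.7 mm and 7.16 degrees, less where a joint would pass 70% of its speed; a pose out of reach is approached as far as the arm can. A call is refused whole if a number of a shift passes 41.7 or a number of a turn 7.16, either way. A call with a gripper value outside its range is refused whole. OPENING is the finger opening in mm, from 0 to 87, set as the call begins (- or left out, the last holds). The fingers move at their own pace and stop on an object; the grip force is fixed at half the most. Time passes only in rows, so rows that do not move let the fingers close. It gives the time, the measured TCP pose, the force and the opening at its end, in the units of the state.
- bot.read_state(): the state, without advancing time (a new reading comes with each control period).
- bot.capture(name): name is "scene" or "side" or "wrist"; returns a dict with "color" (384x512x3 uint8, red, green, blue), "intrinsics" (3x3 intrinsics, pixels), "pose" (4x4, takes a point from camera to world coordinates). Camera axes: x right, y down, z forward; pixel columns grow to the right and rows downward; lengths in m; the calibration is good to about 2 mm. A picture is of the moment at which its call begins. There is no depth.
- bot.hand_in(): hands the job in, once; it reports no verdict.
The state is a dict: "time_s": time; "joint_positions": joint angles; "qvel": joint speeds; "tau": joint torques, N m; "position": TCP position; "tcp_rot": TCP orientation; "force": force on the tool from outside, world axes, zero at the start; "moment": the same for the moment, N m; "opening": opening from 0.0 (shut) to 1.0 (fully open).
Only numpy, scipy, OpenCV 4.12 (cv2) and the standard library are available. Lean on these libraries where they do the work, as an engineer would, in place of code of your own. Each camera call takes 0.05 s, during which the arm holds its last target.

TASK

Take the worm-drive band clamp out of its blue stand and slide it, screw head up and housing over the steel rest bar, over the barbs of the dust extractor's stub, gently up to the collar, so that it drops into the groove behind the barbs. Then turn its brass screw head clockwise until the band is snug on the rubber sleeve (you feel the screw stiffen clearly, a good 0.2 N m above its steady drag), without overtightening, and let go. Leave the other things on the bench alone.

Things in the scene. Friction and masses are not known exactly. Their poses are not given: they have to be found in the camera images.
- clamp: Worm-drive band clamp, loose, steel, about 130 g: a hoop standing on edge, 52 mm outside, 48 mm inside, 14 mm wide. Origin: hoop centre (34 mm above the table in the stand). y = hoop axis, z up; at +x, beside the hoop, is the screw housing.
- housing (a point): Centre of the clamp's screw housing, a steel block with blue outer face, 18 (x) by 26 (y) by 35 mm tall; from the hoop centre 36.5 mm along clamp +x and 2.5 mm up. Pinch it across the 26 mm: fingers have room on both y sides. Tips no more than 16 mm below its centre (its support starts at 17.5). Held 2 to 3 mm farther out (+x), fingers clear the collar better.
- screw_head (a point): Centre of the square brass screw head, 16 by 16 mm, 20 mm tall, 46.5 mm straight above the housing's centre (49 above hoop centre level; the hoop's crown reaches 26, fingertips must stay above that). Axes turn with the head: x, y across flats, z the screw axis, up. Tightens clockwise from above; every quarter turn offers the same grasp.
- screw (a joint): Clockwise turn, rad, 0 (start) to 3.4; 5 mm take-up per rad. Running drag 0.38 N m when loose (about 0.2 read at rest between steps); stays where left. Bites at 0.85 to 2 rad (sleeve wear, unseen); then torque climbs 0.3 N m, grip about 55 N per rad. Snug: 0.2 to 0.25 N m above the drag, 0.65 to 0.75 rad past the bite. 1.2 rad past it crushes the sleeve.
- band_lower: Lower half of the clamp's band; it slides up (clamp z) as the screw turns and bites on the sleeve from below. Origin at the hoop centre when fully open.
- stand: Blue stand fixed to the table, 116 by 56 mm, in which the clamp waits upright: hoop in a slot between ribs 18 mm tall, housing on a block whose top is 19 mm above the table. Axes as the clamp's. Lift the clamp straight up out of it.
- extractor: White dust extractor fixed to the table, 220 (x) by 160 (y) by 133 mm tall; origin under its centre. A level barbed stub, axis 85 mm up, sticks 85 mm out of its -y face. On the +x side of the stub a steel rest bar, 30 to 46 mm off its axis, 72 mm long, top 19.5 mm below the axis, carries the clamp's housing.
- stub_seat (a point): Centre of the seat, on the stub's axis, axes as the extractor's (+y from tip to machine): a groove 16 mm long with a black sleeve, between a 52 mm collar (machine side) and two 45 mm barbs (1.5 mm clear all round inside a centred band). A level band pushed up to the collar, then let down, drops 4 mm and hangs there, housing on the rest bar.
- stub_tip (a point): Centre of the stub's free end, on its axis, 29.5 mm out from the seat's centre; the nose tapers to 31 mm diameter. Axes as the extractor's.
- screwdriver_grip (a point): Bystander: screwdriver, loose, to be left alone.
- pliers: Bystander: pliers, loose, to be left alone.
- spray: Bystander: spray bottle, loose, to be left alone.
- spare_band: Bystander: spare band, loose, to be left alone.
- lens_blank: Bystander: lens blank, loose, to be left alone.
- lens_tray: Bystander: lens tray, loose, to be left alone.
- pot: Bystander: cup, loose, to be left alone.

How it is judged (in metres and radians):
On the way, in this order (a step that is already met when the one before it is completed fails the run):
1. the band is on the stub, behind the barbs, level and centred in its groove, still loose (y of clamp in the frame of stub_seat between -0.004 and 0.004 m and x of clamp in the frame of stub_seat between -0.0035 and 0.0035 m and z of clamp in the frame of stub_seat between -0.0065 and -0.002 m and angle between the y axis of clamp and the y axis of stub_seat, either way round below 0.15 rad and angle between clamp's own z axis and vertical below 0.2 rad and contact force between band_lower and extractor below 2 N), for 0.2 s.
2. the screw is turned until the band bites on the sleeve (y of clamp in the frame of stub_seat between -0.004 and 0.004 m and x of clamp in the frame of stub_seat between -0.0035 and 0.0035 m and z of clamp in the frame of stub_seat between -0.0065 and -0.002 m and angle between the y axis of clamp and the y axis of stub_seat, either way round below 0.15 rad and angle between clamp's own z axis and vertical below 0.2 rad and contact force between band_lower and extractor above 25 N), for 0.1 s.
At the end, for the whole second after the job is handed in: Clamp in the stub's groove: hoop centre within 4 mm of the seat along the stub, 3.5 mm sideways, 2 to 6.5 mm below the axis; hoop axis within 0.15 rad of the stub's, screw upright within 0.2 rad; the lower band presses the sleeve with 25 to 55 N; all at rest (all of step 2 and contact force between band_lower and extractor below 55 N and linear speed of clamp below 0.02 m/s and velocity of joint screw below 0.1 rad/s); the robot touches nothing.
It fails at once if the sleeve is crushed: the band grips it with more than 70 N (contact force between band_lower and extractor above 70 N).
It fails at once if the clamp is rammed or pressed onto the extractor with more than 30 N before the band bites (contact force between clamp and extractor above 30 N and contact force between band_lower and extractor below 1 N).
It fails at once if the robot pushes on the extractor with more than 25 N (contact force between the arm and extractor above 25 N).
It fails at once if another thing on the bench is moved by more than 15 mm (distance of any of screwdriver_grip, pliers, spray, spare_band, lens_blank, lens_tray, pot from where it was at the start of the episode above 0.015 m).
It also fails if it takes over 72 s, if anything falls off the work surface, if the arm or the gripper's body presses on something with over 40 N, if the wrist force passes 120 N, or if a joint passes its speed limit or range.

## Working session

There is one attempt and no reset: what is moved stays moved. The work goes in short steps, Python scripts to look and compute and a shell command to move; the robot and the scene stay as the last step left them, time stands still between calls to the robot, and variables do not carry over. Pictures are saved under pics/ and viewed, and the job is handed in when it is done.

```bash
ls; mkdir -p pics; python3 - <<'E'
from rig import bot
import cv2,numpy as np
s=bot.read_state(); print({k:np.round(v,3).tolist() for k,v in s.items()})
for n in ["scene","side","wrist"]:
    c=bot.capture(n); cv2.imwrite(f"pics/{n}0.png",c["color"][:,:,::-1]); print(n,np.round(c["intrinsics"],1).tolist(),np.round(c["pose"],4).tolist())
E
```

```text
pics
{'time_s': 0.0, 'joint_positions': [-10.227, 30.277, 82.156, -0.003, 67.688, -10.229], 'qvel': [-0.116, 0.009, 0.103, -0.075, 0.066, -0.062], 'tau': [-0.001, -44.005, -17.659, 0.063, 0.058, -0.0], 'position': [0.624, 0.0, 0.233], 'tcp_rot': [[-0.002, 1.0, 0.0], [0.0, 0.0, -1.0], [-1.0, -0.002, -0.0]], 'force': [-0.8, 0.239, 0.286], 'moment': [-0.04, -0.017, 0.026], 'opening': 0.999}
scene [[407.2, 0.0, 258.0], [0.0, 407.2, 192.3], [0.0, 0.0, 1.0]] [[0.8793, 0.2716, -0.3911, 0.9397], [0.4758, -0.5342, 0.6987, -0.8391], [-0.0192, -0.8005, -0.599, 0.7927], [0.0, 0.0, 0.0, 1.0]]
side [[399.5, 0.0, 256.3], [0.0, 399.5, 190.0], [0.0, 0.0, 1.0]] [[0.9944, -0.0527, 0.092, 0.3816], [-0.1041, -0.6505, 0.7523, -0.9046], [0.0202, -0.7577, -0.6523, 0.8404], [0.0, 0.0, 0.0, 1.0]]
wrist [[334.4, 0.0, 253.9], [0.0, 334.4, 193.2], [0.0, 0.0, 1.0]] [[1.0, -0.0001, -0.0015, 0.6248], [-0.0004, -0.9691, -0.2467, 0.0667], [-0.0015, 0.2467, -0.9691, 0.3832], [0.0, 0.0, 0.0, 1.0]]
```

View pics/scene0.png

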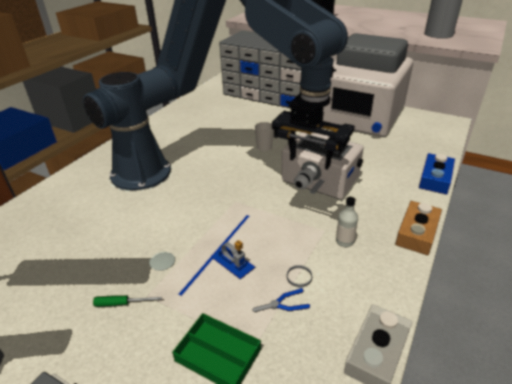

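View pics/side0.png

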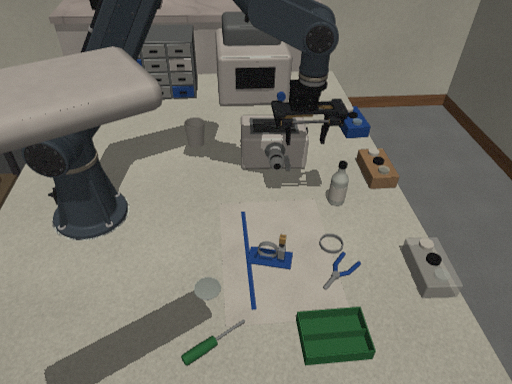

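View pics/wrist0.png

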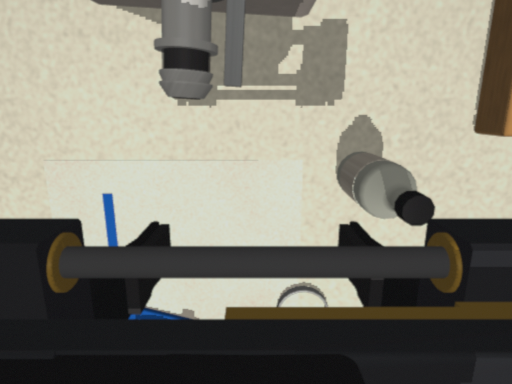

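```bash
python3 - <<'E'
import cv2
a=cv2.imread("pics/scene0.png");b=cv2.imread("pics/side0.png");w=cv2.imread("pics/wrist0.png")
cv2.imwrite("pics/c1.png",cv2.hconcat([cv2.resize(a[235:285,205:265],(480,400),interpolation=2),cv2.resize(b[225:275,235:310][:, :60],(480,400),interpolation=2)])[:, :800] if 0 else cv2.resize(a[230:285,200:265],(780,660*780//780),interpolation=2)[:600])
cv2.imwrite("pics/c2.png",cv2.resize(b[225:275,235:305],(770,550),interpolation=2))
cv2.imwrite("pics/c3.png",cv2.resize(w[0:110,140:280],(770,600),interpolation=2))
E
```

```text
(no output)
```

View pics/c1.png

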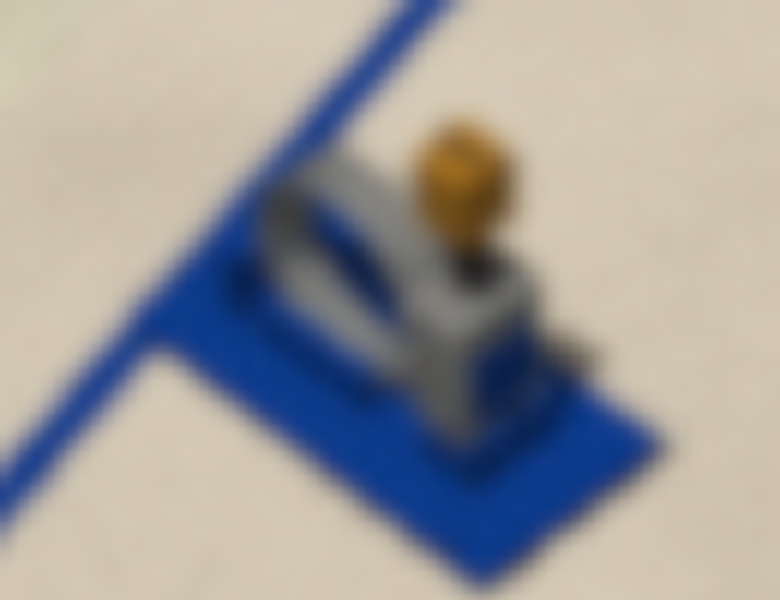

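View pics/c2.png

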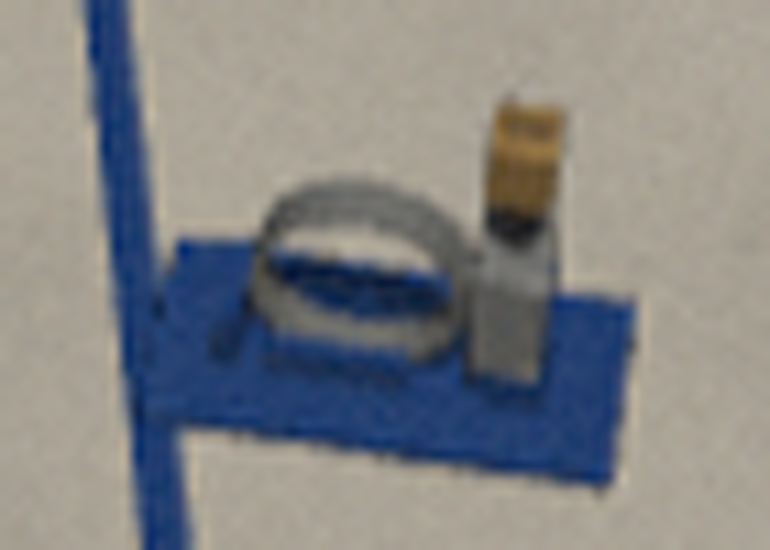

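View pics/c3.png

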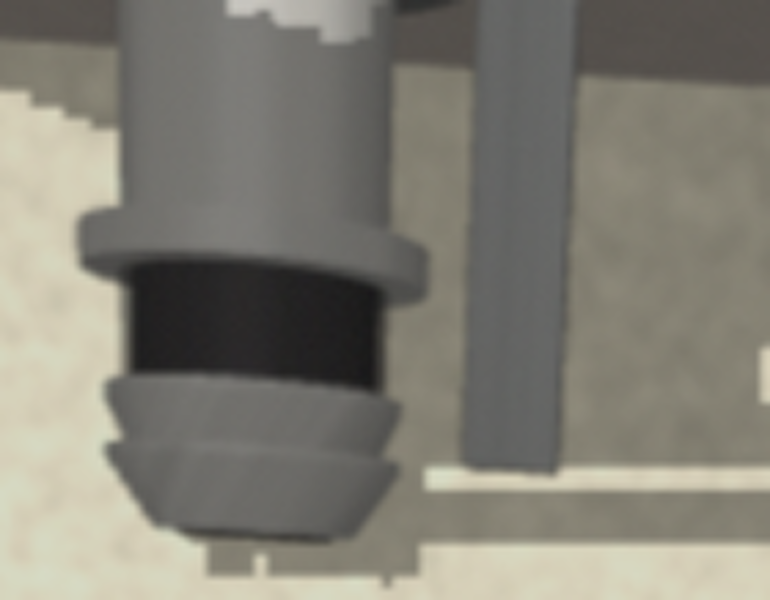

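```bash
cat > h.py <<'E'
import numpy as np,cv2
from rig import bot
def ray(c,u,v):
    d=c["pose"][:3,:3]@np.linalg.inv(c["intrinsics"])@np.array([u,v,1.]); return c["pose"][:3,3],d/np.linalg.norm(d)
def plane(c,u,v,z):
    o,d=ray(c,u,v); return o+d*(z-o[2])/d[2]
def tri(obs):
    A=np.zeros((3,3));b=np.zeros(3);R=[]
    for c,u,v in obs:
        o,d=ray(c,u,v);P=np.eye(3)-np.outer(d,d);A+=P;b+=P@o;R.append((o,P))
    x=np.linalg.solve(A,b); return x,[round(1e3*float(np.linalg.norm(P@(x-o))),1) for o,P in R]
def proj(c,p):
    q=np.linalg.inv(c["pose"])@np.append(p,1);q=c["intrinsics"]@q[:3];return q[:2]/q[2]
def cap(n,f):
    c=bot.capture(n);cv2.imwrite("pics/"+f,c["color"][:,:,::-1]);np.savez("pics/"+f[:-4],**c);return c
def ld(f): return dict(np.load("pics/"+f+".npz"))
E
python3 - <<'E'
from h import *
np.set_printoptions(precision=4,suppress=True)
s=cap("scene","s1.png");d=cap("side","d1.png");w=cap("wrist","w1.png")
def brass(c,x0,x1,y0,y1):
    h=cv2.cvtColor(c["color"],cv2.COLOR_RGB2HSV);m=cv2.inRange(h,(12,120,70),(28,255,255));mm=np.zeros_like(m);mm[y0:y1,x0:x1]=m[y0:y1,x0:x1]
    v,u=np.nonzero(mm);return u.mean(),v.mean(),len(u)
a=brass(s,200,265,230,285);b=brass(d,235,310,225,275);print(a,b)
print("brass",tri([(s,a[0],a[1]),(d,b[0],b[1])]))
# stand corners
for n,p in [("front-right",((200+483/12,230+585/12),(235+605/11,225+485/11))),("back-right",((200+662/12,230+445/12),(235+632/11,225+300/11))),("front-left",((200+160/12,230+345/12),(235+150/11,225+425/11)))]:
    print(n,tri([(s,*p[0]),(d,*p[1])]),plane(s,*p[0],0.005),plane(d,*p[1],0.005))
# wrist features at guess heights
f=lambda x,y:(140+x/5.5,y*110/600)
for n,x,y,z in [("tipL",160,530,.085),("tipR",350,535,.085),("barbL",105,445,.085),("barbR",398,465,.085),("collL",78,235,.085),("collR",428,275,.085),("slL",128,320,.085),("slR",382,320,.085),("barL",462,467,.0655),("barR",560,472,.0655),("barL2",478,0,.0655),("barR2",576,0,.0655)]:
    print(n,plane(w,*f(x,y),z))
E
```

```text
(np.float64(238.0188679245283), np.float64(245.18867924528303), 53) (np.float64(282.0), np.float64(238.9512195121951), 41)
brass (array([ 0.5345, -0.2237,  0.0797]), [0.0, 0.0])
front-right (array([ 0.5557, -0.2569, -0.0015]), [1.1, 1.1]) [ 0.5585 -0.2603  0.005 ] [ 0.5542 -0.2633  0.005 ]
back-right (array([ 0.5712, -0.2052,  0.0016]), [0.4, 0.4]) [ 0.5729 -0.2085  0.005 ] [ 0.5704 -0.2075  0.005 ]
front-left (array([ 0.4496, -0.2212, -0.0122]), [0.7, 0.7]) [ 0.4598 -0.2337  0.005 ] [ 0.4482 -0.2359  0.005 ]
tipL [0.5519 0.0758 0.085 ]
tipR [0.5815 0.075  0.085 ]
barbL [0.5442 0.0885 0.085 ]
barbR [0.5894 0.0856 0.085 ]
collL [0.5423 0.1188 0.085 ]
collR [0.5948 0.1132 0.085 ]
slL [0.549  0.1068 0.085 ]
slR [0.5876 0.1067 0.085 ]
barL [0.5976 0.0865 0.0655]
barR [0.6137 0.0857 0.0655]
barL2 [0.6017 0.1563 0.0655]
barR2 [0.6169 0.1563 0.0655]
```

```bash
python3 -m inch '{"dp":[[0,-20,-10],[0,-20,-10],[0,-20,-10],[0,-20,-10],[0,-20,-10],[0,0,0],[0,0,0]],"yaw":[0,0,0,0,0,0,0]}'; python3 - <<'E'
from h import *
c=cap("wrist","w2.png")
im=cv2.imread("pics/w2.png");print(bot.read_state()["position"])
E
```

```text
time_s: 0.88
position: [0.5242, 0.0505, 0.2338]
tcp_rot: [[0.0, 1.0, 0.001], [-0.0, 0.001, -1.0], [-1.0, 0.0, 0.0]]
force: [-0.4, -0.4, -0.1]
opening: 1.0
[0.52558751 0.0500241  0.23395462]
```

View pics/w2.png

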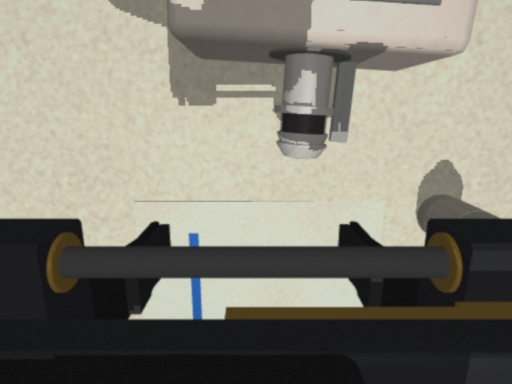

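```bash
python3 - <<'E'
import cv2
w=cv2.imread("pics/w2.png")[45:165,255:375]
cv2.imwrite("pics/c4.png",cv2.resize(w,(600,600),interpolation=2))
E
```

```text
(no output)
```

View pics/c4.png

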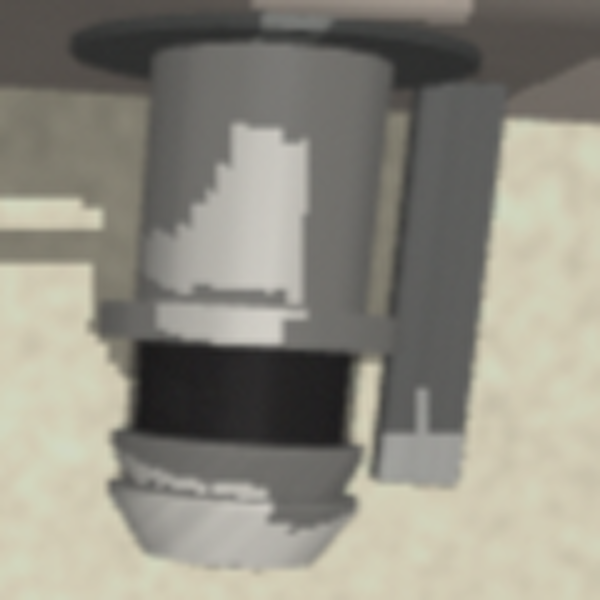

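```bash
python3 - <<'E'
from h import *
np.set_printoptions(precision=4,suppress=True)
w1=ld("w1");w2=ld("w2")
f1=lambda p:(140+p[0]/5.5-.5,p[1]*110/600-.5)
f2=lambda p:(255+p[0]/5-.5,45+p[1]/5-.5)
def mid(c,L,R):
    o,a=ray(c,*L);_,b=ray(c,*R);m=a+b;return o,m/np.linalg.norm(m)
def tri2(rs):
    A=np.zeros((3,3));b=np.zeros(3)
    for o,d in rs:
        P=np.eye(3)-np.outer(d,d);A+=P;b+=P@o
    x=np.linalg.solve(A,b);return x,[round(1e3*float(np.linalg.norm((np.eye(3)-np.outer(d,d))@(x-o))),1) for o,d in rs]
D={"barb2":[((105,447),(400,467)),((110,490),(358,508))],"barb1":[((107,385),(402,405)),((112,437),(362,450))],"collar":[((78,240),(428,275)),((97,322),(395,337))]}
for n,(a,b) in D.items():
    x,r=tri2([mid(w1,f1(a[0]),f1(a[1])),mid(w2,f2(b[0]),f2(b[1]))]);print(n,x,r)
# pipe edges: at fixed z=.085 midline
for nm,c,f,pts in [("w1 pipe",w1,f1,[((122,20),(392,20)),((120,200),(389,200)),((130,320),(380,320))]),("w2 pipe",w2,f2,[((150,70),(391,70)),((142,230),(373,230)),((136,400),(352,400))])]:
    for L,R in pts:
        o,d=mid(c,f(L),f(R));print(nm,o+d*(.085-o[2])/d[2])
print("bar w2 top", [plane(w2,*f2(p),.0655) for p in [(385,433),(465,432),(420,85),(505,88)]])
# triangulate bar corners: w1 top edge? 
for n,a,b in [("barL",(463,460),(383,433)),("barR",(561,464),(464,432))]:
    print(n,tri([(w1,*f1(a)),(w2,*f2(b))]))
E
```

```text
barb2 [0.5666 0.0865 0.0856] [0.7, 0.7]
barb1 [0.5671 0.096  0.0834] [0.5, 0.5]
collar [0.5679 0.1157 0.0832] [0.6, 0.6]
w1 pipe [0.5705 0.1486 0.085 ]
w1 pipe [0.5689 0.1241 0.085 ]
w1 pipe [0.5681 0.1071 0.085 ]
w2 pipe [0.57   0.1574 0.085 ]
w2 pipe [0.5688 0.1317 0.085 ]
w2 pipe [0.5676 0.1031 0.085 ]
bar w2 top [array([0.5973, 0.0962, 0.0655]), array([0.6124, 0.0964, 0.0655]), array([0.6   , 0.1575, 0.0655]), array([0.6153, 0.157 , 0.0655])]
barL (array([0.5979, 0.0921, 0.0551]), [3.7, 3.7])
barR (array([0.6145, 0.0919, 0.0515]), [3.9, 3.9])
```

```bash
python3 - <<'E'
from h import *
np.set_printoptions(precision=4,suppress=True)
w1=ld("w1");w2=ld("w2")
f1=lambda p:(140+p[0]/5.5-.5,p[1]*110/600-.5)
f2=lambda p:(255+p[0]/5-.5,45+p[1]/5-.5)
print("collar front top, z.111",plane(w2,*f2((245,349)),.111),"sleeve/barb1 top z.1075",plane(w2,*f2((245,440)),.1075),"w1 barb1 rim top .1075",plane(w1,*f1((255,372)),.1075),"w1 sleeve/collar z.104",plane(w1,*f1((255,262)),.104))
print("bar end",[plane(w2,*f2(p),.0655) for p in [(375,483),(462,486)]],[plane(w1,*f1(p),.0655) for p in [(463,463),(561,470)]])
print("bar tri",[tri([(w1,*f1(a)),(w2,*f2(b))]) for a,b in [((463,463),(375,483)),((561,470),(462,486))]])
print("tip",[plane(w2,*f2((230,568)),.085)],plane(w1,*f1((255,540)),.085))
E
```

```text
collar front top, z.111 [0.5639 0.1123 0.111 ] sleeve/barb1 top z.1075 [0.5649 0.0978 0.1075] w1 barb1 rim top .1075 [0.5718 0.0972 0.1075] w1 sleeve/collar z.104 [0.5719 0.1123 0.104 ]
bar end [array([0.596 , 0.0868, 0.0655]), array([0.6125, 0.0863, 0.0655])] [array([0.5973, 0.0875, 0.0655]), array([0.6135, 0.0864, 0.0655])]
bar tri [(array([0.5968, 0.0871, 0.063 ]), [0.6, 0.6]), (array([0.6133, 0.0863, 0.0632]), [0.3, 0.3])]
tip [array([0.5663, 0.0735, 0.085 ])] [0.5662 0.0747 0.085 ]
```

```bash
python3 -m inch '{"dp":[[0,2,10],[0,5,20],[0,5,26],[0,6,26],[0,6,26],[0,6,26],[0,6,26],[0,6,26],[0,6,26],[0,6,26],[0,4,22],[0,2,20],[0,0,10],[0,0,0]],"yaw":[0,0,0,0,0,0,0,0,0,0,0,0,0,0]}'; python3 -m inch '{"dp":[[0,0,0],[0,0,0],[0,0,0],[0,0,0],[0,0,0],[0,0,0],[0,0,0],[0,0,0],[0,0,0],[0,0,0],[0,0,0],[0,0,0],[0,0,0],[0,0,0]],"yaw":[-3,-6,-6,-6,-6,-7,-7,-7,-7,-6,-6,-5,-2,0]}';python3 - <<'E'
from h import *
c=cap("wrist","w3.png")
s=bot.read_state();print(s["position"],s["joint_positions"],s["tcp_rot"],s["moment"],s["force"])
E
```

```text
time_s: 2.1
position: [0.5853, -0.2438, 0.2331]
tcp_rot: [[0.001, 1.0, -0.004], [-0.001, -0.004, -1.0], [-1.0, 0.001, 0.001]]
force: [-1.0, 0.9, 0.3]
opening: 1.002
time_s: 3.27
position: [0.5849, -0.2389, 0.2335]
tcp_rot: [[-0.0, 0.274, 0.962], [0.001, 0.962, -0.274], [-1.0, 0.001, -0.001]]
force: [0.8, 0.1, -0.1]
opening: 1.001
[ 0.58489532 -0.23906455  0.23348832] [-3.23576391e+01  3.07805959e+01  8.10220967e+01  1.96636589e-02
  6.82343175e+01 -1.06354356e+02] [[-3.75047401e-04  2.75814952e-01  9.61210680e-01]
 [ 6.14940359e-04  9.61210630e-01 -2.75814698e-01]
 [-9.99999741e-01  4.87643655e-04 -5.30109294e-04]] [ 0.05944725 -0.0162964   0.01310032] [-0.07055769  0.52865901 -0.47070096]
```

View pics/w3.png

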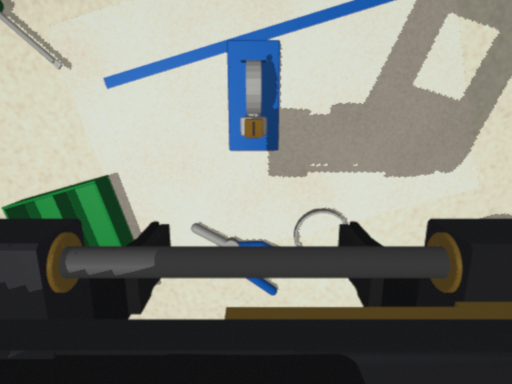

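```bash
python3 -m inch '{"dp":[[0,10,0],[0,15,0],[0,20,0],[0,20,0],[0,10,0],[0,5,0],[0,0,0],[0,0,0]],"yaw":[0,0,0,0,0,0,0,0]}';python3 - <<'E'
from h import *
c=cap("wrist","w4.png")
a=cv2.imread("pics/w3.png")[30:160,215:295];b=cv2.imread("pics/w4.png")[30:160,135:215]
cv2.imwrite("pics/c5.png",cv2.hconcat([cv2.resize(a,(360,585),interpolation=2),cv2.resize(b,(360,585),interpolation=2)]))
E
```

```text
time_s: 3.98
position: [0.6071, -0.1629, 0.2336]
tcp_rot: [[-0.0, 0.275, 0.961], [-0.001, 0.961, -0.275], [-1.0, -0.001, 0.0]]
force: [-0.6, -0.3, -0.8]
opening: 1.0
```

View pics/c5.png

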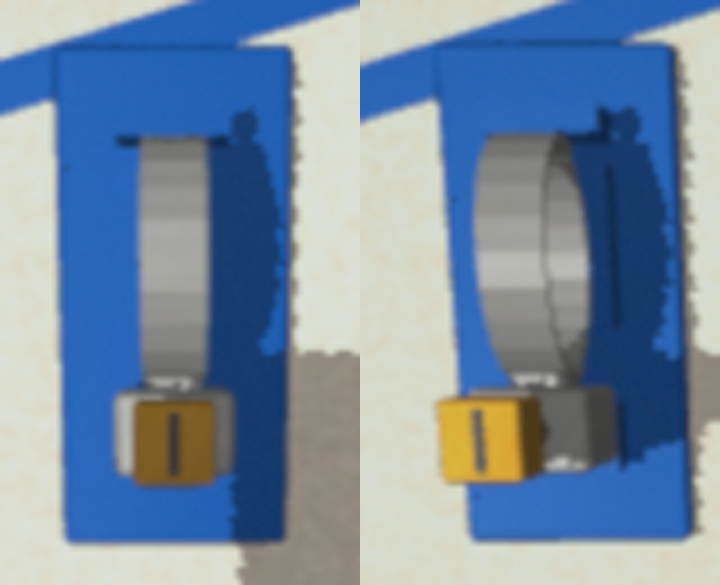

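```bash
python3 - <<'E'
from h import *
np.set_printoptions(precision=4,suppress=True)
w3=ld("w3");w4=ld("w4")
f3=lambda p:(215+p[0]/4.5-.5,30+p[1]/4.5-.5)
f4=lambda p:(135+(p[0]-360)/4.5-.5,30+p[1]/4.5-.5)
for n,a,b in [("brass top",(174,443),(479,440)),("brassTL",(135,401),(439,400)),("brassTR",(213,403),(522,397)),("brassBL",(135,486),(447,484)),("brassBR",(214,486),(526,481)),("crownmid",(175,258),(509,258)),("standBR",(285,543),(690,540)),("standTR",(291,47),(675,47)),("standTL",(58,47),(437,45)),("standBL",(67,543),(472,540))]:
    print(n,tri([(w3,*f3(a)),(w4,*f4(b))]))
t=plane(w3,*f3((174,443)),.093);print("brass z.093",t,plane(w4,*f4((479,440)),.093))
print("housing corners z.054",[plane(w3,*f3(p),.054) for p in [(115,394),(233,394),(115,475),(233,475)]])
print("crown z.06",[plane(w3,*f3(p),.06) for p in [(140,255),(210,255)]],[plane(w4,*f4(p),.06) for p in [(475,260),(545,260)]])
E
```

```text
brass top (array([ 0.5362, -0.2261,  0.0926]), [0.0, 0.0])
brassTL (array([ 0.5269, -0.2311,  0.0914]), [0.2, 0.2])
brassTR (array([ 0.531 , -0.2168,  0.0877]), [0.3, 0.3])
brassBL (array([ 0.5422, -0.2357,  0.0897]), [0.1, 0.1])
brassBR (array([ 0.5462, -0.2209,  0.0896]), [0.2, 0.2])
crownmid (array([ 0.5024, -0.2163,  0.0615]), [0.3, 0.3])
standBR (array([ 0.5721, -0.2076,  0.0067]), [0.1, 0.1])
standTR (array([ 0.461 , -0.1762,  0.0013]), [0.3, 0.3])
standTL (array([ 0.4468, -0.2286,  0.0069]), [0.1, 0.1])
standBL (array([ 0.557 , -0.2601,  0.0068]), [0.1, 0.1])
brass z.093 [ 0.5362 -0.2261  0.093 ] [ 0.5362 -0.226   0.093 ]
housing corners z.054 [array([ 0.5249, -0.2361,  0.054 ]), array([ 0.5318, -0.2118,  0.054 ]), array([ 0.5413, -0.2409,  0.054 ]), array([ 0.5483, -0.2164,  0.054 ])]
crown z.06 [array([ 0.4995, -0.2229,  0.06  ]), array([ 0.5035, -0.2091,  0.06  ])] [array([ 0.5009, -0.2235,  0.06  ]), array([ 0.5049, -0.2097,  0.06  ])]
```

```bash
python3 -m inch '{"dp":[[0,-10,-6],[0,-16,-10],[0,-20,-12],[0,-18,-10],[0,-11,-6],[0,-5,-4],[0,0,0],[0,0,0],[0,0,0]],"yaw":[0,0,0,0,0,0,0,0,0]}' 60;  python3 -m inch '{"dp":[[10,0,0],[20,0,0],[25,0,0],[25,0,0],[25,0,0],[15,0,0],[10,0,0],[10,0,0],[0,0,0],[0,0,0],[0,0,0]],"yaw":[0,0,0,0,0,0,0,0,0,0,0]}'; python3 - <<'E'
from h import *
s=bot.read_state();p=s["position"];R=s["tcp_rot"];print(p,R.T@(np.array([.5387,-.2269,.0375])-p)*1e3,s["opening"],np.degrees(np.arctan2(R[1,1],R[0,1])))
E
```

```text
time_s: 4.78
position: [0.5393, -0.2265, 0.2336]
tcp_rot: [[0.001, 0.275, 0.961], [0.0, 0.961, -0.275], [-1.0, 0.0, 0.001]]
force: [0.6, 1.3, -0.0]
opening: 0.693
time_s: 5.7
position: [0.5396, -0.2271, 0.0944]
tcp_rot: [[0.002, 0.275, 0.961], [-0.001, 0.961, -0.275], [-1.0, -0.001, 0.002]]
force: [-0.2, -0.0, -0.1]
opening: 0.688
[ 0.53961294 -0.22706596  0.09435796] [ 5.68561863e+01 -5.64472271e-02 -1.02953913e+00] 0.6882536844013425 74.01819046683744
```

```bash
python3 -m inch '{"dp":[[8,0,-0.8],[10,0,0],[10,0,0],[10,0,0],[8,0,0],[6,0,0],[4,0,0],[0,0,0],[0,0,0],[0,0,0]],"yaw":[0,0,0,0,0,0,0,0,0,0]}'; python3 - <<'E'
from h import *
s=bot.read_state();p=s["position"];R=s["tcp_rot"];print(p,R.T@(np.array([.5387,-.2269,.0375])-p)*1e3,s["force"],s["moment"])
c=cap("side","d2.png");a=cv2.imread("pics/d2.png")[200:300,210:330];cv2.imwrite("pics/c6.png",cv2.resize(a,(720,600),interpolation=2))
E
```

```text
time_s: 6.53
position: [0.5383, -0.2267, 0.0378]
tcp_rot: [[0.001, 0.276, 0.961], [-0.0, 0.961, -0.276], [-1.0, -0.0, 0.001]]
force: [0.6, -0.0, -0.5]
opening: 0.693
[ 0.53832558 -0.22668138  0.03777751] [ 0.27778407 -0.10688861  0.42000814] [ 0.59306657 -0.04125889 -0.53005109] [ 0.07976369 -0.01101344  0.00167824]
```

View pics/c6.png

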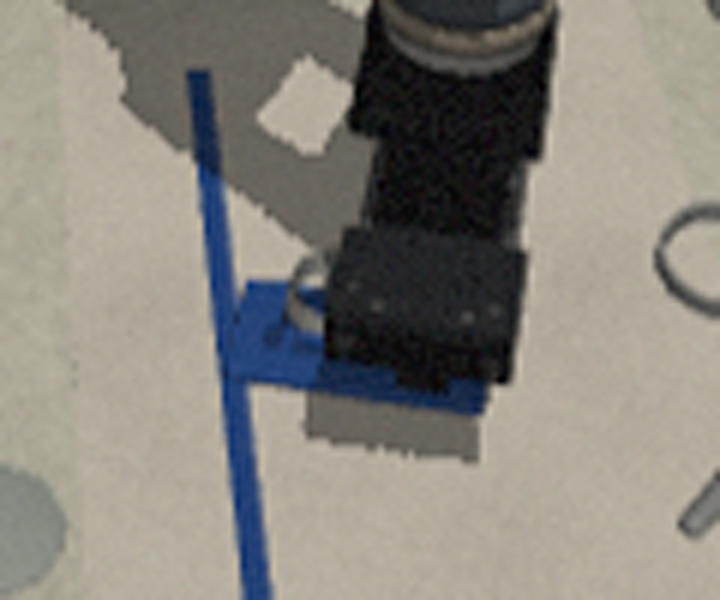

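Gripper straddles the housing over the stand, no contact. Close and read.

```bash
python3 -m inch '{"dp":[[0,0,0],[0,0,0],[0,0,0],[0,0,0],[0,0,0],[0,0,0],[0,0,0],[0,0,0],[0,0,0],[0,0,0]],"yaw":[0,0,0,0,0,0,0,0,0,0]}' 15; python3 -m inch '{"dp":[[-3,0,0],[-6,0,0],[-8,0,0],[-8,0,0],[-10,0,0],[-15,0,0],[-15,0,0],[-15,0,0],[-10,0,0],[-10,0,0],[0,0,0],[0,0,0]],"yaw":[0,0,0,0,0,0,0,0,0,0,0,0]}'; python3 - <<'E'
from h import *
s=bot.read_state();print(s["position"],s["force"],s["moment"],s["opening"]*87)
c=cap("wrist","w5.png");c=cap("side","d3.png");a=cv2.imread("pics/d3.png")[150:300,210:390];cv2.imwrite("pics/c7.png",cv2.resize(a,(720,600),interpolation=2))
E
```

```text
time_s: 7.42
position: [0.5381, -0.2265, 0.0376]
tcp_rot: [[0.0, 0.276, 0.961], [0.0, 0.961, -0.276], [-1.0, 0.0, 0.0]]
force: [0.6, 0.7, 0.9]
opening: 0.293
time_s: 8.42
position: [0.5383, -0.2266, 0.1382]
tcp_rot: [[0.001, 0.276, 0.961], [-0.001, 0.961, -0.276], [-1.0, -0.0, 0.001]]
force: [-0.2, 1.2, -1.8]
opening: 0.294
[ 0.53828384 -0.22661704  0.13818571] [-0.23893357  1.24588158 -1.82212853] [ 0.07105079 -0.04855214 -0.01406133] 25.547561547919667
```

View pics/w5.png

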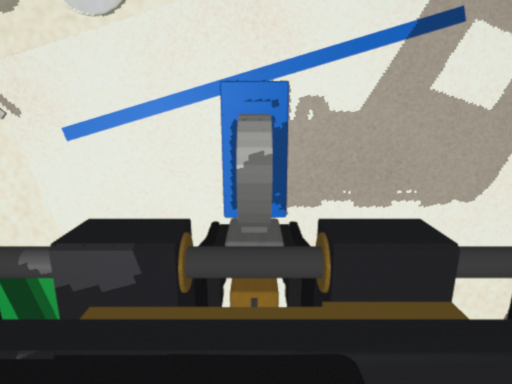

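View pics/c7.png

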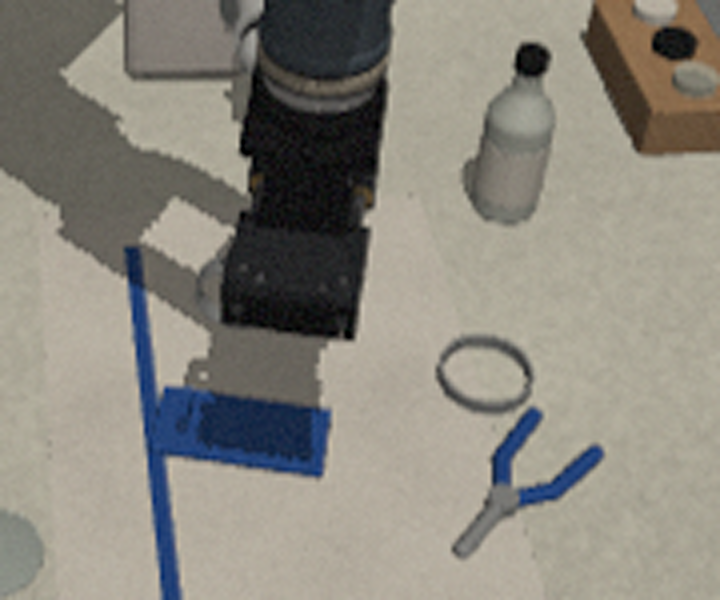

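```bash
python3 - <<'E'
from h import *
w=ld("w5")
P=np.array([.5383,-.2266,.1382]);
for yaw in (-16,):
  ex=np.array([np.cos(np.radians(yaw)),np.sin(np.radians(yaw)),0]);ey=np.array([-ex[1],ex[0],0]);ez=np.array([0,0,1.])
  for droop in (-.1,-.05,0,.05,.1):
    hx=ex*np.cos(droop)-ez*np.sin(droop)
    hz=np.cross(hx,ey)
    C=P-.0384*hx-.0036*hz
    q=[[*proj(w,C+.026*(np.cos(t)*hx+np.sin(t)*hz)+k*ey)] for k in(-.007,.007) for t in np.linspace(0,6.28,200)]
    q=np.array(q).reshape(2,200,2);print(droop,[ (r[:,1].min().round(1),r[r[:,1].argmin(),0].round(1)) for r in q])
    # screw head top centre, housing top front edge
    H=C+.0365*hx+.0025*hz
    print("  head top",proj(w,H+.0565*hz).round(1),"head bottom -x edge",proj(w,H+.0365*hz-.008*hx).round(1),"top -x edge",proj(w,H+.0565*hz-.008*hx).round(1),"housing top -x edge",proj(w,H+.0175*hz-.009*hx).round(1))
a=cv2.imread("pics/w5.png")[100:310,180:330];cv2.imwrite("pics/c8.png",cv2.resize(a,(428,600),interpolation=2))
E
```

```text
-0.1 [(np.float64(114.6), np.float64(239.6)), (np.float64(114.6), np.float64(270.0))]
  head top [255.1 299.1] head bottom -x edge [254.9 254.5] top -x edge [255.1 275.4] housing top -x edge [254.9 237.7]
-0.05 [(np.float64(114.0), np.float64(239.5)), (np.float64(114.0), np.float64(270.1))]
  head top [255.1 307.3] head bottom -x edge [254.9 259.5] top -x edge [255.1 284.3] housing top -x edge [254.9 239.9]
0 [(np.float64(113.5), np.float64(239.2)), (np.float64(113.5), np.float64(270.4))]
  head top [255.1 315.1] head bottom -x edge [254.9 264.4] top -x edge [255.1 293. ] housing top -x edge [254.9 242.2]
0.05 [(np.float64(113.3), np.float64(239.1)), (np.float64(113.3), np.float64(270.6))]
  head top [255.1 322.6] head bottom -x edge [254.9 269.3] top -x edge [255.1 301.5] housing top -x edge [254.9 244.5]
0.1 [(np.float64(113.3), np.float64(238.8)), (np.float64(113.3), np.float64(270.8))]
  head top [255.1 329.8] head bottom -x edge [254.9 274.1] top -x edge [255.1 309.8] housing top -x edge [254.9 246.8]
```

View pics/c8.png

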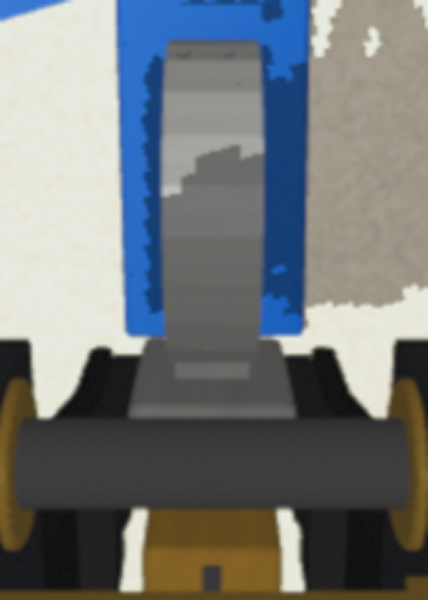

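```bash
python3 -m inch '{"dp":[[0,6,0],[0,12,0],[0,18,-1],[0,22,-1],[0,24,-1],[0,24,-1],[0,24,-1],[0,24,-1],[0,24,0],[0,22,0],[0,20,0],[0,16,0],[0,10,0],[0,6,0],[0,0,0],[0,0,0]],"yaw":[0,0,0,0,0,0,0,0,0,0,0,0,0,0,0,0]}'; python3 -m inch '{"dp":[[4,0,0],[8,0,0],[8,0,0],[8,0,0],[8,0,0],[6,0,0],[4,0,0],[2,0,0],[0,0,0],[0,0,0],[0,0,0]],"yaw":[-1,-2,-3,-3,-2,-1.2,-1,0,0,0,0]}'; cat > st.py <<'E'
from h import *
s=bot.read_state();p=np.array(s["position"]);R=np.array(s["tcp_rot"])
ex=np.array([.9988,-.048,0]);ey=np.array([.048,.9988,0]);C=p-.0384*ex
d=C-np.array([.5678,.104,0])
np.set_printoptions(precision=4,suppress=True)
print("t",s["time_s"],"clamp in stub mm: x %.2f y %.2f z %.2f"%(d@ex*1e3,d@ey*1e3,(p[2]-.0036-.085)*1e3),"tool y ang %.2f"%np.degrees(np.arctan2(R[1,1],R[0,1])),"F",s["force"],"M",s["moment"],"J",s["joint_positions"],"open",s["opening"]*87)
E
python3 st.py; python3 - <<'E'
from h import *
c=cap("wrist","w6.png");c=cap("side","d4.png");c=cap("scene","s4.png")
E
```

```text
time_s: 9.85
position: [0.6015, 0.0174, 0.1373]
tcp_rot: [[-0.001, 0.275, 0.961], [-0.0, 0.961, -0.275], [-1.0, -0.0, -0.001]]
force: [0.5, -0.4, -1.4]
opening: 0.296
time_s: 10.77
position: [0.6021, 0.0173, 0.09]
tcp_rot: [[0.001, 0.049, 0.999], [-0.0, 0.999, -0.049], [-1.0, -0.0, 0.001]]
force: [0.2, -0.1, -1.1]
opening: 0.294
t 10.7667 clamp in stub mm: x 0.04 y -84.98 z 1.36 tool y ang 87.19 F [ 0.2002 -0.1021 -1.1235] M [ 0.1541 -0.0769  0.0189] J [ -8.9759  39.3694  91.9564  -0.001   48.6236 -96.162 ] open 25.54959108229424
```

View pics/w6.png

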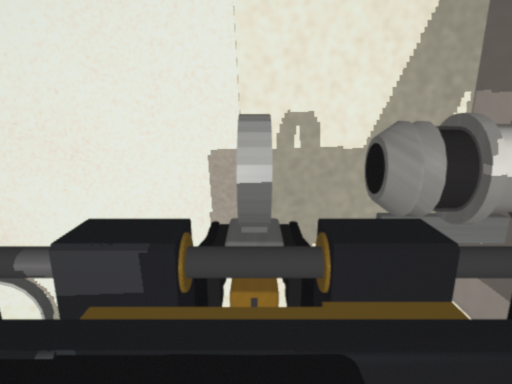

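View pics/d4.png

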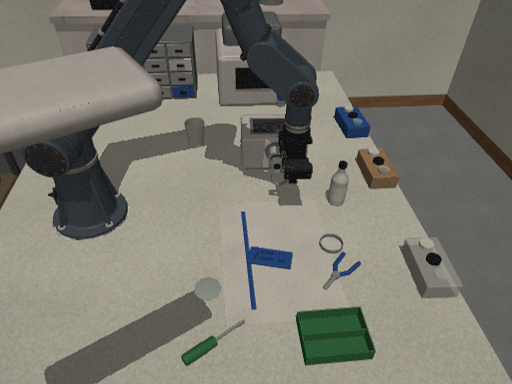

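View pics/s4.png

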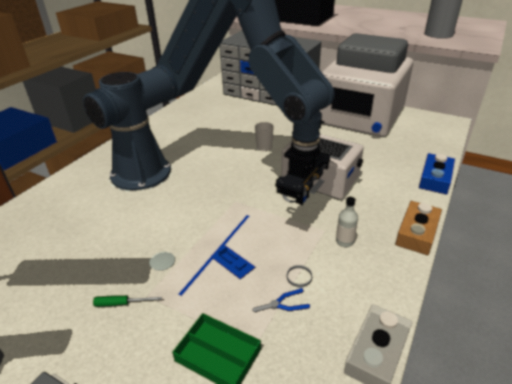

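```bash
python3 - <<'E'
from h import *
w=ld("w6");S=np.array([.5678,.104,.085]);ex=np.array([.9988,-.048,0]);ey=np.array([.048,.9988,0]);ez=np.array([0,0,1.])
im=cv2.resize(cv2.imread("pics/w6.png")[90:240,350:512],None,fx=4,fy=4,interpolation=2)
def dr(P,col):
    q=proj(w,P);cv2.circle(im,(int((q[0]-350+.5)*4),int((q[1]-90+.5)*4)),2,col,-1)
for y,r,c in [(-.0295,.0155,(0,0,255)),(-.008,.0225,(0,255,0)),(.008,.026,(255,0,0)),(-.0175,.0225,(0,255,255))]:
    for t in np.linspace(0,6.28,40): dr(S+y*ey+r*(np.cos(t)*ex+np.sin(t)*ez),c)
for x in (.03,.046):
  for z in (-.0195,): dr(S+ -.0165*ey+x*ex+z*ez,(255,0,255))
cv2.imwrite("pics/c9.png",im)
E
```

```text
(no output)
```

View pics/c9.png

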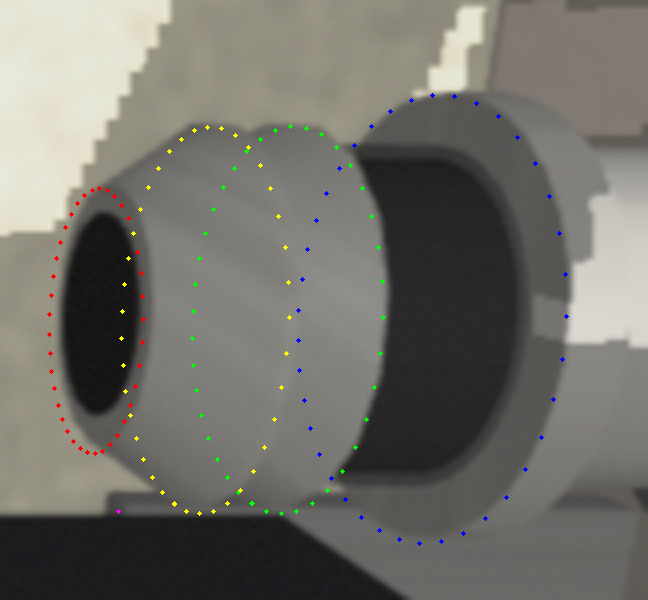

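```bash
python3 -m inch '{"dp":[[1.2,3,0],[0,6,0],[0,9,0],[0,9,0],[0,8,0],[0,5,0],[0,3,0],[0,2,0],[0,0,0],[0,0,0],[0,0,0]],"yaw":[0,0,0,0,0,0,0,0,0,0,0]}'; python3 st.py; python3 st.py|cut -c1-120; python3 - <<'E'
from h import *
c=cap("wrist","w7.png")
E
```

```text
time_s: 11.83
position: [0.604, 0.062, 0.0883]
tcp_rot: [[0.0, 0.049, 0.999], [-0.0, 0.999, -0.049], [-1.0, -0.0, 0.0]]
force: [0.2, 0.0, -1.6]
opening: 0.296
t 11.8333 clamp in stub mm: x -0.22 y -40.20 z -0.26 tool y ang 87.18 F [ 0.2471  0.0155 -1.617 ] M [ 0.1332 -0.0867  0.0328] J [ -4.6685  39.7939  91.2327  -0.0092  48.9717 -91.8424] open 25.771363643030018
t 11.8333 clamp in stub mm: x -0.22 y -40.20 z -0.26 tool y ang 87.18 F [ 0.2471  0.0155 -1.617 ] M [ 0.1332 -0.0867  0.
```

View pics/w7.png

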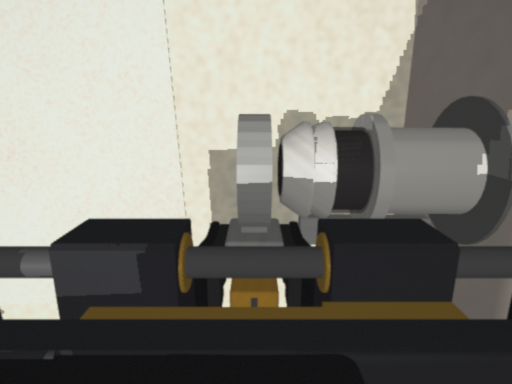

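```bash
python3 - <<'E'
from h import *
w=ld("w7");S=np.array([.5678,.104,.085]);ex=np.array([.9988,-.048,0]);ey=np.array([.048,.9988,0]);ez=np.array([0,0,1.])
im=cv2.resize(cv2.imread("pics/w7.png")[90:240,230:400],None,fx=4,fy=4,interpolation=2)
def dr(P,col):
    q=proj(w,P);cv2.circle(im,(int((q[0]-230+.5)*4),int((q[1]-90+.5)*4)),2,col,-1)
for y,r,c in [(-.0295,.0155,(0,0,255)),(-.008,.0225,(0,255,0)),(.008,.026,(255,0,0)),(-.0402-.007,.026,(0,255,255)),(-.0402+.007,.026,(255,255,0))]:
    for t in np.linspace(0,6.28,60): dr(S+y*ey+r*(np.cos(t)*ex+np.sin(t)*ez)+(0 if y>-.03 else -.0002*ex-.0002*ez),c)
cv2.imwrite("pics/c10.png",im)
E
```

```text
(no output)
```

View pics/c10.png

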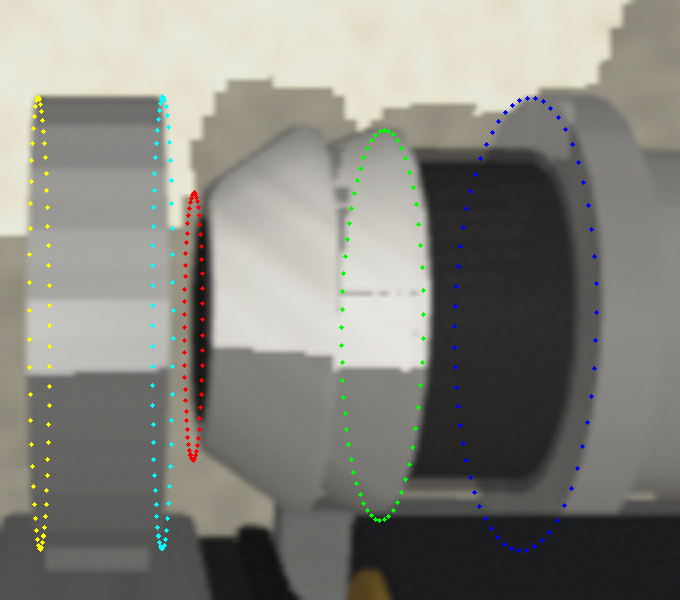

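```bash
python3 -m inch '{"dp":[[-0.3,0,-0.6],[0,2,0],[0,3,0],[0,3,0],[0,3,0],[0,3,0],[0,2,0],[0,0,0],[0,0,0]],"yaw":[0,0,0,0,0,0,0,0,0]}'|sed -n '2p;4p'; python3 st.py; python3 -m inch '{"dp":[[0,2,0],[0,3,0],[0,3,0],[0,3,0],[0,2,0],[0,0,0],[0,0,0]],"yaw":[0,0,0,0,0,0,0]}'|sed -n '2p;4p'; python3 st.py
```

```text
position: [0.6041, 0.0786, 0.0886]
force: [0.1, 0.9, -0.8]
t 12.6333 clamp in stub mm: x -0.92 y -23.66 z 0.02 tool y ang 87.23 F [ 0.1111  0.8958 -0.8403] M [ 0.1314 -0.131  -0.0295] J [ -3.0863  39.8844  90.9144  -0.0063  49.2049 -90.3105] open 25.611292303456562
position: [0.6047, 0.0915, 0.0887]
force: [-0.7, 0.2, -1.5]
t 13.2167 clamp in stub mm: x -0.90 y -10.69 z 0.05 tool y ang 87.22 F [-0.7108  0.2296 -1.4713] M [ 0.0755 -0.0374 -0.0367] J [ -1.8489  40.0189  90.544   -0.0039  49.4379 -89.0691] open 25.720925781190424
```

```bash
python3 -m inch '{"dp":[[0,2,0],[0,2,0],[0,2,0],[0,2,0],[0,1,0],[0,0,0],[0,0,0]],"yaw":[0,0,0,0,0,0,0]}'|sed -n '2p;4p'; python3 st.py;python3 - <<'E'
from h import *
c=cap("wrist","w8.png")
im=cv2.resize(cv2.imread("pics/w8.png")[90:240,200:400],None,fx=4,fy=4,interpolation=2);cv2.imwrite("pics/c11.png",im)
E
```

```text
position: [0.6052, 0.1004, 0.0886]
force: [0.3, -0.9, -1.5]
t 13.8 clamp in stub mm: x -0.86 y -1.81 z 0.03 tool y ang 87.21 F [ 0.2887 -0.8966 -1.4744] M [ 0.1197 -0.0854  0.0252] J [ -1.0045  40.1256  90.2621  -0.0027  49.6142 -88.2142] open 25.77163495600921
```

View pics/c11.png

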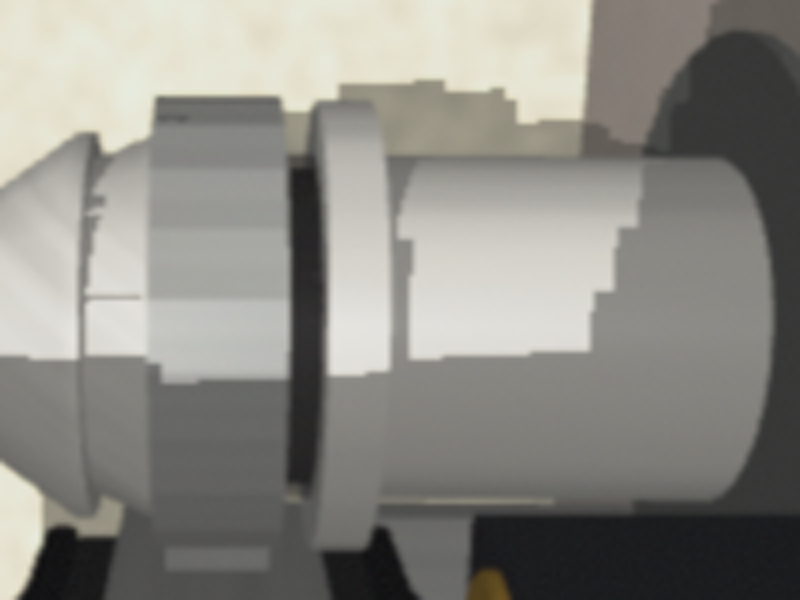

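```bash
python3 -m inch '{"dp":[[0,1,0.4],[0,1,0],[0,0.5,0],[0,0,0],[0,0,0]],"yaw":[0,0,0,0,0]}'|sed -n '4p'; python3 st.py|cut -c1-150;  python3 -m inch '{"dp":[[0,0.5,0],[0,0,0],[0,0,0]],"yaw":[0,0,0]}'|sed -n '4p';python3 st.py|cut -c1-150; python3 -m inch '{"dp":[[0,0.4,0],[0,0,0],[0,0,0]],"yaw":[0,0,0]}'|sed -n '4p';python3 st.py|cut -c1-150
```

```text
force: [-0.5, -0.7, -2.0]
t 14.2667 clamp in stub mm: x -0.47 y 0.64 z 0.04 tool y ang 87.20 F [-0.5085 -0.7114 -1.9629] M [ 0.148  -0.0847 -0.0557] J [ -0.7745  40.1765  90.12
force: [0.2, 0.3, -1.6]
t 14.5167 clamp in stub mm: x -0.45 y 1.10 z 0.07 tool y ang 87.20 F [ 0.2377  0.2731 -1.6256] M [ 0.1804 -0.017  -0.0268] J [ -0.7312  40.18    90.10
force: [-0.4, 0.2, -1.1]
t 14.7667 clamp in stub mm: x -0.42 y 1.52 z 0.06 tool y ang 87.20 F [-0.4482  0.2203 -1.0628] M [ 0.1072 -0.0584  0.0371] J [ -0.6919  40.1869  90.09
```

```bash
python3 -m inch '{"dp":[[0,0.4,0],[0,0,0],[0,0,0]],"yaw":[0,0,0]}'|sed -n '4p';python3 st.py|cut -c1-110; python3 - <<'E'
from h import *
c=cap("wrist","w9.png")
im=cv2.resize(cv2.imread("pics/w9.png")[90:240,200:400],None,fx=4,fy=4,interpolation=2);cv2.imwrite("pics/c12.png",im)
E
```

```text
force: [0.8, -0.3, -0.8]
t 15.0167 clamp in stub mm: x -0.43 y 1.88 z 0.05 tool y ang 87.20 F [ 0.7501 -0.339  -0.8137] M [ 0.0066 -0.0
```

View pics/c12.png

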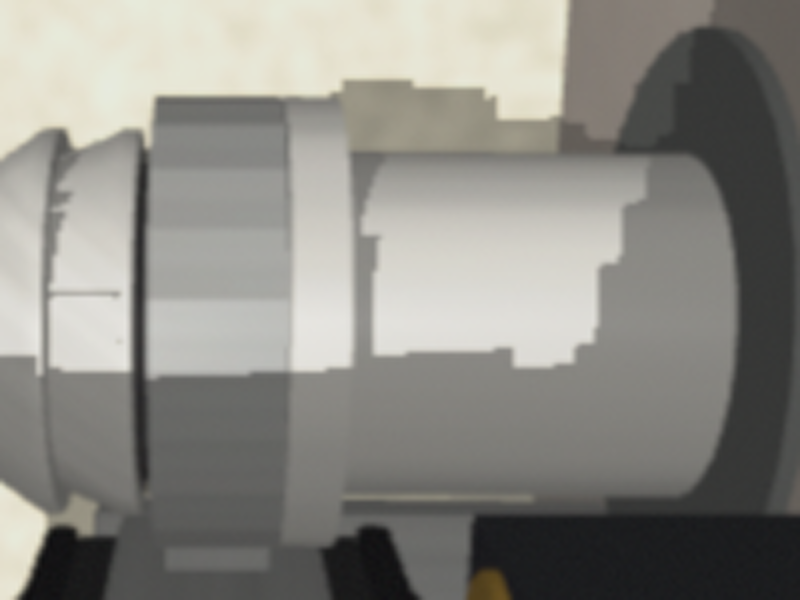

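```bash
python3 -m inch '{"dp":[[0,-0.4,0],[0.7,0,0],[0.7,0,0],[0.7,0,0],[0,0,0],[0,0,0]],"yaw":[0,0,0,0,0,0]}'|sed -n '4p';python3 st.py|cut -c1-150; python3 -m inch '{"dp":[[0.6,0,0],[0.6,0,0],[0,0,0],[0,0,0]],"yaw":[0,0,0,0]}'|sed -n '4p';python3 st.py|cut -c1-150;python3 - <<'E'
from h import *
c=cap("wrist","w10.png")
im=cv2.resize(cv2.imread("pics/w10.png")[90:240,200:400],None,fx=4,fy=4,interpolation=2);cv2.imwrite("pics/c13.png",im)
E
```

```text
force: [-1.1, 0.1, -0.7]
t 15.5667 clamp in stub mm: x -0.53 y 1.52 z -2.17 tool y ang 87.20 F [-1.0529  0.1018 -0.7458] M [ 0.1498 -0.0557  0.025 ] J [ -0.6911  40.3752  90.1
force: [-0.0, -1.3, -0.8]
t 15.9 clamp in stub mm: x -0.50 y 1.52 z -3.32 tool y ang 87.20 F [-0.0351 -1.307  -0.7874] M [ 0.066  -0.0641  0.0484] J [ -0.6921  40.4722  90.1839
```

View pics/c13.png

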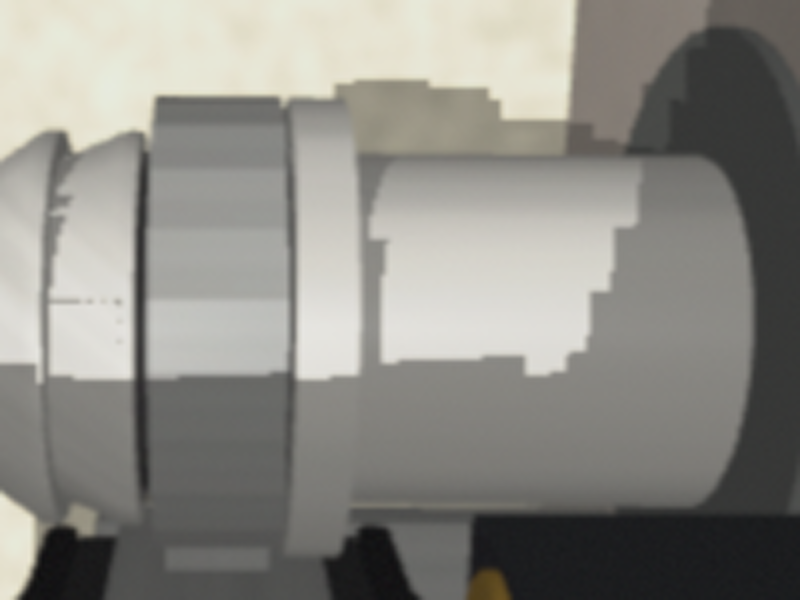

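```bash
python3 -m inch '{"dp":[[0.5,0,0],[0,0,0],[0,0,0]],"yaw":[0,0,0]}'|sed -n '4p';python3 st.py|cut -c1-150; python3 -m inch '{"dp":[[0.5,0,0],[0,0,0],[0,0,0]],"yaw":[0,0,0]}'|sed -n '4p';python3 st.py|cut -c1-150
```

```text
force: [0.4, 0.5, -1.5]
t 16.2 clamp in stub mm: x -0.45 y 1.51 z -3.76 tool y ang 87.20 F [ 0.4267  0.4521 -1.5244] M [ 0.0853 -0.0275 -0.0013] J [ -0.6916  40.5107  90.1937
force: [-0.3, 0.6, -0.6]
t 16.45 clamp in stub mm: x -0.39 y 1.53 z -4.07 tool y ang 87.20 F [-0.2985  0.6287 -0.6242] M [ 0.0872  0.008  -0.0056] J [ -0.6911  40.5373  90.200
```

```bash
python3 -m inch '{"dp":[[0.4,0,0],[0,0,0],[0,0,0]],"yaw":[0,0,0]}'|sed -n '4p';python3 st.py|cut -c1-150;python3 st.py|cut -c90-130
```

```text
force: [-0.7, 0.5, 3.5]
t 16.7 clamp in stub mm: x -0.44 y 1.52 z -4.27 tool y ang 87.20 F [-0.6751  0.4538  3.5315] M [ 0.1079  0.2971 -0.0031] J [ -0.6918  40.5525  90.2102
15] M [ 0.1079  0.2971 -0.0031] J [ -0.69
```

```bash
python3 -m inch '{"dp":[[0,0,0],[0,0,0],[0,0,0],[0,0,0],[0,0,0],[0,0,0]],"yaw":[0,0,0,0,0,0]}' 40;python3 st.py|cut -c1-150; python3 -m inch '{"dp":[[-4,0,0],[-10,0,0],[-15,0,0],[-20,0,0],[-20,0,0],[-20,0,0],[-20,0,0],[-15,0,0],[-8,0,10],[-4,0,20],[0,0,20],[0,0,10],[0,0,5],[0,0,0],[0,0,0]],"yaw":[0,0,0,0,0,0,0,0,0,0,0,0,0,0,0]}';python3 - <<'E'
from h import *
c=cap("wrist","w11.png")
E
```

```text
time_s: 17.2
position: [0.6058, 0.1037, 0.0839]
tcp_rot: [[0.0, 0.049, 0.999], [0.0, 0.999, -0.049], [-1.0, 0.0, 0.0]]
force: [-0.5, -0.9, 0.6]
opening: 0.456
t 17.2 clamp in stub mm: x -0.38 y 1.50 z -4.74 tool y ang 87.20 F [-0.5176 -0.8837  0.6393] M [ 0.0944 -0.0575  0.0241] J [ -0.6945  40.5957  90.2136
time_s: 18.45
position: [0.67, 0.1006, 0.22]
tcp_rot: [[-0.001, 0.049, 0.999], [0.0, 0.999, -0.049], [-1.0, -0.0, -0.001]]
force: [0.0, -0.5, -0.8]
opening: 0.461
```

View pics/w11.png

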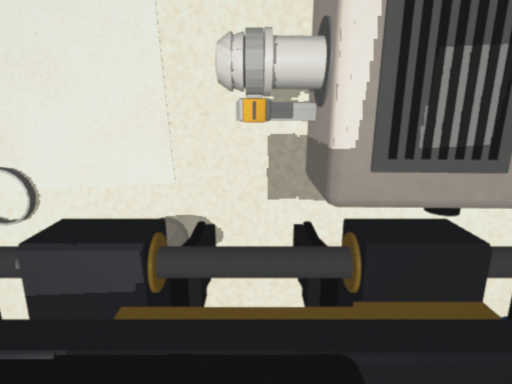

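```bash
python3 - <<'E'
from h import *
np.set_printoptions(precision=4,suppress=True)
c=ld("w11");h=cv2.cvtColor(c["color"],cv2.COLOR_RGB2HSV);m=cv2.inRange(h,(10,150,120),(30,255,255));m[140:]=0;m[:80]=0;m[:,:220]=0;m[:,300:]=0
v,u=np.nonzero(m);print(len(u),u.min(),u.max(),v.min(),v.max());print(cv2.minAreaRect(np.stack([u,v],1).astype(np.float32)))
cx,cy=(u.min()+u.max())/2,(v.min()+v.max())/2
s=bot.read_state();p=s["position"];R=s["tcp_rot"];H=plane(c,cx,cy,.1395)
print(H,"tool delta mm",R.T@(np.array([H[0],H[1],.1235])-p)*1e3, p)
print("predicted head",[.5678+.0365*.9988-.0004+.048*.0015,.104-.0365*.048+.0015])
im=cv2.resize(cv2.imread("pics/w11.png")[15:135,200:340],None,fx=5,fy=5,interpolation=2);cv2.imwrite("pics/c14.png",im)
E
```

```text
466 243 265 99 121
((254.0, 110.0), (22.0, 22.0), 90.0)
[0.6044 0.1034 0.1395] tool delta mm [ 96.5332  -0.4651 -65.2179] [0.6697 0.1006 0.2199]
predicted head [0.6039282, 0.10374799999999999]
```

View pics/c14.png

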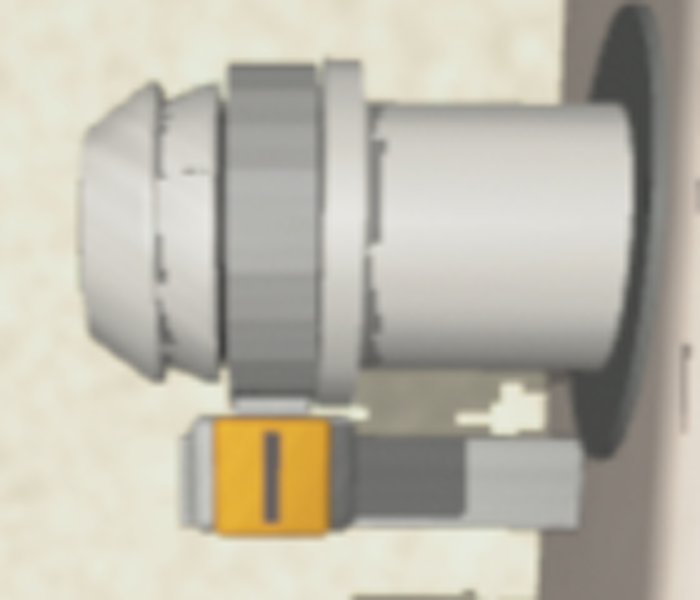

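```bash
python3 -m inch '{"dp":[[0,0,-6],[5,-0.5,-12],[10,0,-15],[10,0,-15],[10,0,-11],[10,0,-6],[5,0,0],[0,0,0],[0,0,0]],"yaw":[0,0,0,0,0,0,0,0,0]}' 36; python3 - <<'E'
from h import *
s=bot.read_state();p=s["position"];R=s["tcp_rot"];print(p,"rem",R.T@(np.array([.6043,.1035,.1235])-p)*1e3)
E
```

```text
time_s: 19.25
position: [0.606, 0.1032, 0.1702]
tcp_rot: [[0.001, 0.049, 0.999], [-0.0, 0.999, -0.049], [-1.0, 0.0, 0.001]]
force: [0.6, -0.1, 0.6]
opening: 0.411
[0.60600302 0.10321966 0.17024167] rem [46.74068287  0.196204   -1.74152988]
```

```bash
python3 -m inch '{"dp":[[3,0,-0.8],[6,0,-0.5],[8,0,0],[8,0,0],[8,0,0],[6,0,0],[4,0,0],[2,0,0],[1,0,0],[0,0,0],[0,0,0],[0,0,0]],"yaw":[0,0,0,0,0,0,0,0,0,0,0,0]}'; python3 - <<'E'
from h import *
s=bot.read_state();p=s["position"];R=s["tcp_rot"];print(p,"rem",R.T@(np.array([.6043,.1035,.1235])-p)*1e3,s["force"],s["moment"])
c=cap("wrist","w12.png")
E
```

```text
time_s: 20.25
position: [0.6048, 0.1033, 0.1244]
tcp_rot: [[0.001, 0.049, 0.999], [0.0, 0.999, -0.049], [-1.0, 0.0, 0.001]]
force: [0.6, 0.6, 0.2]
opening: 0.416
[0.60477751 0.10326929 0.12437019] rem [ 0.86975026  0.20707171 -0.48901441] [0.62549672 0.58529368 0.15812466] [ 0.13350548 -0.01622317  0.03529148]
```

View pics/w12.png

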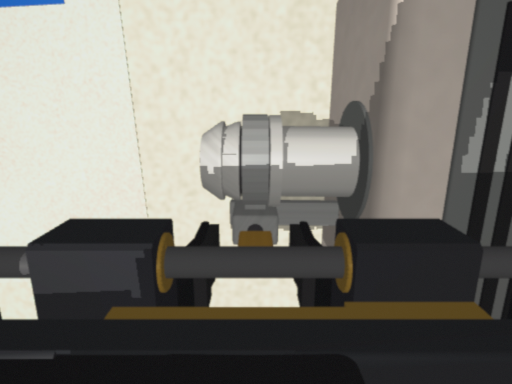

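```bash
cat > mo.py <<'E'
from h import *
import sys
n=int(sys.argv[1]) if len(sys.argv)>1 else 6
M=[];F=[]
for i in range(n):
    bot.capture("wrist");s=bot.read_state();M.append(s["moment"]);F.append(s["force"])
M=np.array(M);R=s["tcp_rot"];np.set_printoptions(precision=3,suppress=True)
print("t %.2f"%s["time_s"],"M",M.mean(0),"+-%.3f"%(M[:,2].std()/n**.5),"F",np.mean(F,0),"yang %.2f"%np.degrees(np.arctan2(R[1,1],R[0,1])),"J6 %.1f"%s["joint_positions"][5],"tau6 %.3f"%s["tau"][5],"p",s["position"],"open %.1f"%(s["opening"]*87))
E
python3 mo.py; python3 -m inch '{"dp":[[0,0,-0.4],[0,0,0],[0,0,0],[0,0,0],[0,0,0],[0,0,0]],"yaw":[0,0,0,0,0,0]}' 5|tail -1; python3 mo.py
```

```text
t 20.60 M [ 0.109 -0.039 -0.018] +-0.014 F [-0.13  -0.078 -0.32 ] yang 87.20 J6 -87.9 tau6 -0.000 p [0.604 0.103 0.124] open 36.1
opening: 0.18
t 21.40 M [ 0.124 -0.047  0.003] +-0.021 F [0.074 0.105 0.058] yang 87.20 J6 -87.9 tau6 0.001 p [0.604 0.103 0.124] open 15.7
```

```bash
python3 -m inch '{"dp":[[0,0,0],[0,0,0],[0,0,0],[0,0,0],[0,0,0],[0,0,0]],"yaw":[3,5,5,5,2,0]}' |tail -1; python3 mo.py; python3 -m inch '{"dp":[[0,0,0],[0,0,0],[0,0,0],[0,0,0],[0,0,0],[0,0,0],[0,0,0]],"yaw":[3,5,5,5,5,2,0]}' |tail -1; python3 mo.py
```

```text
opening: 0.178
t 22.20 M [-0.982  0.188  0.293] +-0.004 F [-0.778 -5.463  0.709] yang 67.36 J6 -68.0 tau6 0.292 p [0.604 0.101 0.124] open 16.0
opening: 0.181
t 23.08 M [-1.017  0.254  0.322] +-0.005 F [-0.864 -5.483  0.648] yang 42.37 J6 -43.0 tau6 0.320 p [0.604 0.101 0.124] open 15.3
```

```bash
for i in 1 2 3; do python3 -m inch '{"dp":[[0,0,0],[0,0,0],[0,0,0],[0,0,0]],"yaw":[4,4,0,0]}' >/dev/null; python3 mo.py 2; done
```

```text
t 23.52 M [-1.057  0.26   0.319] +-0.022 F [-0.958 -5.014  0.922] yang 34.35 J6 -35.0 tau6 0.327 p [0.604 0.102 0.124] open 15.5
t 23.95 M [-1.06   0.27   0.286] +-0.002 F [-1.52  -4.63   1.124] yang 26.35 J6 -27.0 tau6 0.316 p [0.604 0.102 0.124] open 15.7
t 24.38 M [-1.105  0.319  0.241] +-0.000 F [-0.754 -5.383  1.112] yang 18.34 J6 -19.0 tau6 0.280 p [0.604 0.102 0.124] open 15.4
```

```bash
for i in 1 2 3; do python3 -m inch '{"dp":[[0,0,0],[0,0,0],[0,0,0],[0,0,0]],"yaw":[4,4,0,0]}' >/dev/null; python3 mo.py 2; done
```

```text
t 24.82 M [-1.162  0.339  0.292] +-0.004 F [-1.261 -5.169  0.926] yang 10.34 J6 -11.0 tau6 0.292 p [0.604 0.102 0.124] open 15.7
t 25.25 M [-1.096  0.33   0.361] +-0.000 F [-0.431 -5.917  1.624] yang 2.36 J6 -3.0 tau6 0.345 p [0.604 0.102 0.124] open 15.7
t 25.68 M [-0.964  0.267  0.46 ] +-0.001 F [-1.376 -5.026  0.501] yang -5.63 J6 5.0 tau6 0.431 p [0.604 0.102 0.124] open 15.7
```

```bash
for i in 1 2; do python3 -m inch '{"dp":[[0,0,0],[0,0,0],[0,0,0],[0,0,0]],"yaw":[4,4,0,0]}' >/dev/null; python3 mo.py 2; done
```

```text
t 26.12 M [-0.984  0.237  0.489] +-0.028 F [-0.984 -4.904  1.024] yang -13.61 J6 13.0 tau6 0.478 p [0.604 0.102 0.124] open 16.0
t 26.55 M [-0.982  0.261  0.566] +-0.027 F [-1.543 -5.262  0.721] yang -21.60 J6 20.9 tau6 0.527 p [0.604 0.102 0.124] open 15.8
```

```bash
python3 -m inch '{"dp":[[0,0,0],[0,0,0],[0,0,0]],"yaw":[2.5,0,0]}' >/dev/null; python3 mo.py 6
```

```text
t 27.10 M [-0.992  0.26   0.454] +-0.011 F [-0.966 -5.719  0.705] yang -24.11 J6 23.4 tau6 0.465 p [0.604 0.102 0.124] open 15.9
```

```bash
python3 -m inch '{"dp":[[0,0,0]],"yaw":[2.5]}' >/dev/null; python3 -c "
from h import *
s=bot.read_state();print(s['tau'][5],s['moment'],s['qvel'][5])"; python3 mo.py 1;python3 mo.py 1; python3 mo.py 1; python3 mo.py 4
```

```text
0.08651166222989559 [-0.99683853  0.24774512  0.67398226] 32.10264991491692
t 27.23 M [-0.947  0.298  0.648] +-0.000 F [-1.567 -5.516  0.57 ] yang -26.77 J6 26.1 tau6 0.690 p [0.604 0.102 0.124] open 16.2
t 27.28 M [-0.929  0.221  0.592] +-0.000 F [-0.927 -5.3    0.576] yang -26.62 J6 26.0 tau6 0.747 p [0.604 0.102 0.124] open 15.8
t 27.33 M [-0.962  0.299  0.613] +-0.000 F [-2.036 -5.606  0.355] yang -26.58 J6 25.9 tau6 0.626 p [0.604 0.102 0.124] open 15.9
t 27.53 M [-0.966  0.265  0.64 ] +-0.004 F [-1.14  -5.292  0.312] yang -26.58 J6 25.9 tau6 0.592 p [0.604 0.102 0.124] open 15.7
```

```bash
python3 -m inch '{"dp":[[0,0,0],[0,0,0],[0,0,0],[0,0,0],[0,0,0]],"yaw":[0,0,0,0,0]}' 36|tail -1; python3 mo.py 2; python3 -m inch '{"dp":[[-4,0,0],[-10,0,0],[-15,0,0],[-20,0,0],[-20,0,0],[-15,0,0],[-10,0,0],[0,0,0],[0,0,0]],"yaw":[0,0,0,0,0,0,0,0,0]}'; python3 - <<'E'
from h import *
c=cap("wrist","w13.png");c=cap("side","d13.png");c=cap("scene","s13.png")
E
```

```text
opening: 0.396
t 28.05 M [-0.005  0.028  0.049] +-0.015 F [ 0.389  0.007 -0.42 ] yang -26.79 J6 26.1 tau6 0.000 p [0.604 0.104 0.124] open 35.4
time_s: 28.8
position: [0.6042, 0.1033, 0.2187]
tcp_rot: [[0.001, 0.893, -0.451], [0.0, -0.451, -0.893], [-1.0, 0.001, -0.001]]
force: [-0.2, -0.5, 0.1]
opening: 0.414
```

View pics/w13.png

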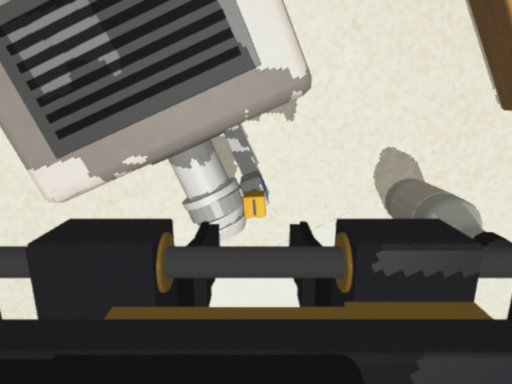

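```bash
python3 -m inch '{"dp":[[0,0,10],[0,0,20],[0,0,20],[0,0,10],[0,0,0],[0,0,0]],"yaw":[0,0,0,0,0,0]}'|sed -n '2p'; python3 - <<'E'
from h import *
c=cap("wrist","w14.png")
im=cv2.resize(cv2.imread("pics/w14.png")[60:200,170:310],None,fx=4.2,fy=4.2,interpolation=2);cv2.imwrite("pics/c15.png",im)
im=cv2.resize(cv2.imread("pics/d13.png")[110:230,210:350],None,fx=5,fy=5,interpolation=2);cv2.imwrite("pics/c16.png",im)
E
```

```text
position: [0.5769, 0.0493, 0.2177]
```

View pics/c15.png

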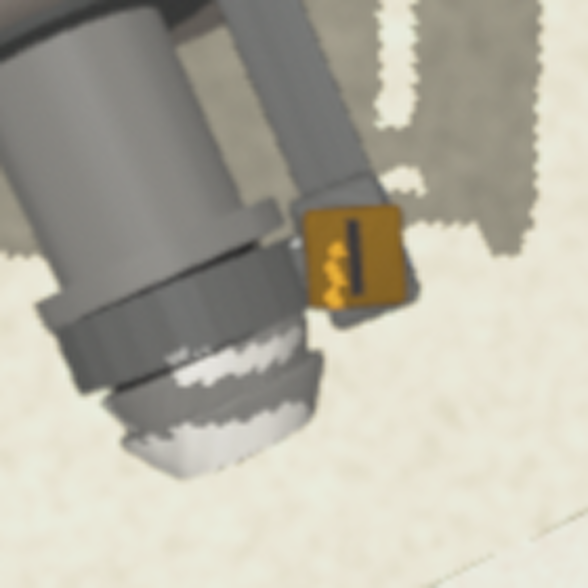

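View pics/d13.png

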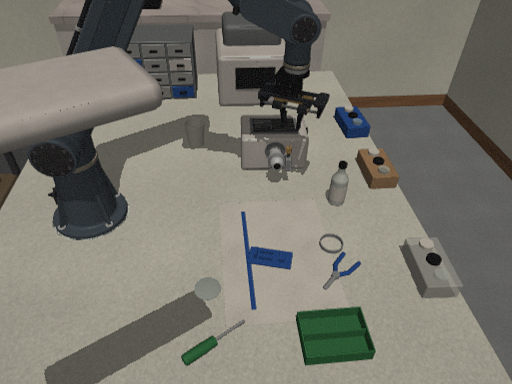

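```bash
python3 - <<'E'
from h import *
np.set_printoptions(precision=4,suppress=True)
o=[]
for n in("w13","w14"):
    c=ld(n);h=cv2.cvtColor(c["color"],cv2.COLOR_RGB2HSV);m=cv2.inRange(h,(10,120,90),(30,255,255));m[222:]=0;m[:60]=0;m[:,:225]=0;m[:,285:]=0
    k,l,st,ce=cv2.connectedComponentsWithStats(m);i=1+st[1:,4].argmax();print(n,st[i]);x,y,w,hh,_=st[i]
    o.append((c,x+(w-1)/2,y+(hh-1)/2));print(plane(*o[-1],.1395))
    # slot position via dark pixels omitted
print(tri(o))
c=ld("w14");f=lambda x,y:(170+x/4.2-.5,60+y/4.2-.5)
# hoop crown edges at z=.1065 : front edge & collar front edge rim crown z .111
a=[plane(c,*f(*p),.1065)[:2] for p in [(90,390),(308,303)]];b=[plane(c,*f(*p),.111)[:2] for p in [(55,330),(280,235)]]
print("hoop edge ang",np.degrees(np.arctan2(*(a[1]-a[0])[::-1])),"collar",np.degrees(np.arctan2(*(b[1]-b[0])[::-1])))
E
```

```text
w13 [243 191  23  27 511]
[0.6048 0.1034 0.1395]
w14 [242 109  24  25 477]
[0.6034 0.1013 0.1395]
(array([0.6034, 0.1009, 0.1297]), [0.2, 0.2])
hoop edge ang -5.511673690291595 collar -4.670323188772827
```

```bash
python3 mo.py 2; python3 -c "
from rig import bot
print(bot.hand_in())"
```

```text
t 29.60 M [-0.002  0.033 -0.019] +-0.021 F [ 0.65  -0.271 -0.028] yang -26.78 J6 20.7 tau6 0.001 p [0.577 0.05  0.218] open 35.9
the job is handed in; nothing more can be done
None
```

The clamp is on the stub and tightened, and the job was handed in at 29.6 s; the report gave no verdict. I lifted it from its stand, slid it over the barbs up to the collar, and lowered it until about 4.5 N showed the housing resting on the bar. I then turned the screw head about 114° clockwise in one grasp, let go and backed off.

**Seating:**
- **In the groove:** with the clamp still loose, the pictures showed the band in the groove against the collar. It had lowered about 4.3 mm with no force until it touched the bar.
- **Position:** it sat about 0.4 mm sideways. My pose estimate put it about 1.5 mm along the stub, but the seat estimate carries about 1 mm of error.
- **Angle:** after tightening, the hoop was 1 to 3° off the stub's axis, which is inside the limit. The torque had turned it slightly.

**Tightness:**
- **Torque:** the resting torque rose from about 0.3 N m loose to 0.53 to 0.59 N m. The moving torque was about 0.62 to 0.67 N m, so roughly 0.25 N m above drag.
- **Bite:** I estimate 0.64 to 0.78 rad past the bite, about 35 to 43 N of grip. I could not pin the bite point to better than about 10°. The earliest plausible bite would mean about 0.92 rad and 50 N, still under the 55 N limit.
- **Noisy readings:** the resting torque relaxed with time, so single readings disagreed by up to about 0.1 N m. One read 0.465 just before the last 2.5° step.

**Failed check:** the final two-view height of the screw head came out at 0.130 m against 0.1395 m expected. The head's side face was caught in one colour mask, so I relied on the pictures of the seated band instead.

The other things looked undisturbed in the side picture taken after release. The arm read no contact before hand-in.

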